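Clear the dock, take the jog pendant off its locking rail hook and dock it

TASK

The empty charging dock has a stylus tube left standing in its pocket: stand that upright on the bench, clear of both docks, without tipping it over. Take the wireless measuring-machine pendant with the green bumpers off the equipment rail by squeezing the orange release in its handle, so that the sprung keeper swings out from under the rail before you lift (never tug it up with the keeper shut or drop it), and set it fully home in that dock, upright, controls to the dock's indicator-light side, then let go so the keeper springs shut. Leave the other pendant, the height gauge, the setting ring and the wooden gauge-block case where they are.

Things in the scene. Friction and masses are not known exactly. Their poses are not given: they have to be found in the camera images.
- pendant: Pendant to move: white box with green side bumpers, 42 mm deep (x), 150 wide (y), 110 high; 0.6 kg +-25 %. Origin: centre of the box's underside, z up, +x the control face (joystick 34 mm proud). Two hooks on its back hang it on the rail, underside 80 mm above the bench; it may lean up to 0.06 rad, and can rise only 5 mm before the shut keeper stops it.
- pendant_hook (a point): Top inside of the two dark steel hooks on the pendant's back, at (-32, 0, 100) mm in its frame; it rests on the rail's top edge. The throat spans x -37.5 to -26.4 mm; the hook noses reach down behind the rail to z 82 mm. So lift straight up at least 25 mm, better 45, before moving sideways.
- pendant_release (a point): On the handle above the box: point (8, 0, 140) mm on the outer flat front face of the fixed black paddle (50 mm wide in y, 8 thick, z 108 to 160). Behind it, towards -x, stands the orange release paddle (36 mm wide, top at z 155). Over both: 56 mm at rest (x -48 to +8 at the top), 40 mm squeezed home (x -32 to +8), then both stand upright and parallel.
- pendant_grip (a point): Middle of the squeezed handle, (-12, 0, 140) mm in the pendant's frame: the gripper's centre goes here, from straight above, fingers closing along the pendant's x. The steel bracket below ends at z 120 mm: keep fingertips at or above that.
- pendant_face (a point): Middle of the pendant's control face, (21, 0, 55) mm in its frame.
- keeper (a joint): Orange sprung keeper lever on the pendant's hooks; hinge along the pendant's y at (-29, 0, 112) mm. 0 = shut, foot under the rail; 0.36 rad = open stop, foot swung back clear of the rail (clear from about 0.25). The release paddle is its upper arm: about 2.5 N at its top starts it, 5 to 8 N holds it open; a 30 to 45 N grip squeezes it home and carries the pendant. Springs shut when let go.
- rail: Flat aluminium bar 10 mm thick (x), 470 long (y), 25 high, top at 180 mm, on two posts behind it at y +-222. Origin: on the bench under the bar's middle. The pendant hangs on its +x side, facing +x. Fixed to it on that side: a stylus holder at y -170 (46 wide, to x 57, to z 185 mm) and a green pen cup at y +172 (42 wide, to x 54, pens to z 205 mm), the pendant between.
- rail_top (a point): Middle of the rail's top edge, axes as the rail's.
- dock: Charging dock with no pendant in it (grey, fixed): base 104 x 200 mm. Pocket 48 (x) by 156 mm (y), 3 mm clear each side of the pendant; floor 10 mm above the bench, straight walls to 40 mm, lips flaring at 35 degrees up to 54 mm (mouth 68 x 176 mm). Origin: centre of its underside; +x is the front, with a black strip and green and yellow indicator lights.
- dock_seat (a point): Centre of the empty dock's pocket floor: a seated pendant's origin lies here, its axes along the dock's.
- dock2: A second, identical dock, same origin and axes, occupied by the other pendant. That dock, this one and the height gauge stand in any order at three places beyond the rail, left, middle and right.
- pendant2: The other pendant, alike but with blue bumpers, seated in dock2, the top of its handle 170 mm above the bench. Same frame. Leave it.
- height_gauge: Loose steel height gauge, base 80 (x) x 110 mm, column up to 274 mm above the bench. Origin: centre of its underside. Leave it.
- setting_ring: Loose steel setting ring lying flat, 88 mm across, 30 mm high. Origin: centre of its underside. Leave it.
- block_case: Loose wooden gauge-block case, 85 (x) x 140 x 44 mm. Origin: centre of its underside. Leave it.
- stylus_tube: Loose white stylus storage tube, 32 mm across, with a blue screw cap (36 mm across, its lowest edge at z 90 mm), 116 mm high, 0.15 kg. Origin: centre of its underside, z up. It starts standing on the empty dock's pocket floor, up to 50 mm left or right of the pocket's middle.
There are look-alikes about, which are no part of the job. Leave any blue or pink look-alike of the dock2 alone.

How it is judged (in metres and radians):
On the way, in this order (a step that is already met when the one before it is completed fails the run):
1. the keeper is squeezed open while the pendant still hangs on the rail (value of joint keeper above 0.25 rad and distance of pendant from where it was at the start of the episode below 0.02 m), for 0.1 s.
2. the pendant is lifted clear of the rail, its hooks above the rail's top (z of pendant in the frame of rail_top above -0.07 m), for 0.1 s.
At the end, for the whole second after the job is handed in: Green pendant at rest in the dock: within 4 mm of the pocket floor and 8 mm of its centre, upright within 0.06 rad, controls to the front, keeper under 0.05 rad. Tube upright (0.1 rad) on the bench, 90 mm or more from each dock's centre. Other pendant within 15 mm, gauge, ring, case 20 mm of start (z of pendant in the frame of dock_seat between -0.004 and 0.004 m and horizontal distance between pendant and dock_seat below 0.008 m and angle between pendant's own z axis and vertical below 0.06 rad and x of pendant_face in the frame of dock_seat above 0.01 m and value of joint keeper below 0.05 rad and linear speed of each of pendant, stylus_tube below 0.01 m/s and distance of pendant2 from where it was at the start of the episode below 0.015 m and distance of each of height_gauge, setting_ring, block_case from where it was at the start of the episode below 0.02 m and height (world z) of stylus_tube below 0.005 m and angle between stylus_tube's own z axis and vertical below 0.1 rad and horizontal distance between stylus_tube and dock above 0.09 m and horizontal distance between stylus_tube and dock2 above 0.09 m); the robot touches nothing.
It fails at once if the pendant is tugged up with its keeper shut, or let go away from the rail more than 20 mm above its seat ((value of joint keeper below 0.1 rad and z of pendant in the frame of rail_top above -0.0955 m) or (value of joint keeper below 0.1 rad and z of pendant in the frame of dock_seat above 0.02 m and x of pendant in the frame of rail_top above 0.07 m)).
It fails at once if the height gauge is shifted 20 mm (distance of height_gauge from where it was at the start of the episode above 0.02 m).
It fails at once if the stylus tube is tipped over (0.6 rad) (angle between stylus_tube's own z axis and vertical above 0.6 rad).
It fails at once if the setting ring or the gauge-block case is shifted 20 mm (distance of any of setting_ring, block_case from where it was at the start of the episode above 0.02 m).
It also fails if it takes over 67 s, if anything falls off the work surface, if the arm or the gripper's body presses on something with over 40 N, if the wrist force passes 120 N, or if a joint passes its speed limit or range.

ROBOT

A 6-joint arm with a two-finger parallel gripper is mounted at the origin on the work surface. World frame = base frame: x ahead of the robot, y to its left, z up, the work surface at z = 0. Lengths are in mm, angles in degrees, forces in N, time in s.
With the tool pointing down it reaches from about 350 to 850 mm from the base axis. Payload 8.1 kg.
Tool frame: the origin (TCP) lies midway between the tips of the shut fingers; the grasp point (between the pads) lies 19 mm behind it; z points along the fingers, y is the line along which they close (so a half turn about z gives the same grasp; the last joint's range is limited). The gripper opens to 85 mm and grips with 20 to 120 N. Pads are 22 mm wide; open, the fingers measure 114 mm over their backs; the gripper's body (76 mm by 85 mm) begins 54 mm behind the grasp point. The pads swing forward as they close: fully open they stand 13 mm farther back than shut.
Start: joints at [59.794, 7.471, 85.268, -0, 87.261, -4.893], TCP at [256.52, 542.404, 192.592] pointing down, gripper open.
Joint ranges: [-169.43, 169.43], [-51.17, 129.36], [1.28, 143.12], [-76.62, 256.62], [0, 156.53], [-152.29, 152.29]. Speed limits (degrees/s): [136.94, 136.94, 159.86, 180, 180, 180].

INTERFACE

Orientations are given as [roll, pitch, yaw] about the fixed x, y, z axes, in that order (R = Rz(yaw) Ry(pitch) Rx(roll)).
In Python, from bench import r gives the robot as it stands.
- The arm moves only by the tool apply_moves, never from a script. Its argument "steps" is a list of rows, each a list of 7 numbers: the opening, from -1 (shut) to 1 (fully open), then the shift along the tool's x, y, z in mm, then the turn, a rotation vector about the tool's x, y, z in units of 5 degrees (1.0 is 5 degrees). A call has exactly 8 rows; each row shifts and turns the commanded pose from where the row before left it, along the tool's axes as they then stand; what a row does not reach is not made up. A row lasts 1/10 s, in which the tool goes at most 50 mm and 8.59 degrees, less where a joint would pass 70% of its speed; a pose out of reach is approached as far as the arm can. A call is refused whole if a number of a shift passes 50 or a number of a turn 1, either way. A call with a gripper value outside its range is refused whole. The fingers move at their own pace and stop on an object; "squeeze" is the grip in N (left out, the last holds). Time passes only in rows, so rows that do not move let the fingers close, or fill a call up. It gives the time, the measured TCP pose, the force, the opening and the grip force at its end, in the units of the state.
- r.sense(): the state, without advancing time (a new reading comes with each control period).
- r.snapshot(name): name is "scene" or "top" or "wrist"; returns a dict with "color" (384x512x3 uint8, blue, green, red), "depth" (384x512 float32, mm along the optical axis (not along the pixel's ray), 0 where there is no reading), "mtx" (3x3 intrinsics, pixels), "T" (4x4, takes a point from camera to world coordinates); the wrist camera has in their place "hand_eye" (4x4, takes a point from camera to tool coordinates, whose origin is the TCP and whose axes are the flange's). Camera axes: x right, y down, z forward; pixel columns grow to the right and rows downward; lengths in mm; the calibration is good to about 2 mm. A picture is of the moment at which its call begins: read the wrist's pose just before it.
- r.hand_in(): hands the job in; it is judged then, once.
The state is a dict: "time": time; "joint_pos": joint angles; "qd": joint speeds; "joint_efforts": joint torques, N m; "tool_pos": TCP position; "tcp_rot": TCP orientation; "ft_force": force on the tool from outside, world axes, zero at the start; "wrist_torque": the same for the moment, N m; "finger_gap": finger opening in mm; "grip_force": force on a finger pad.
Only numpy, scipy, OpenCV 4.12 (cv2) and the standard library are available. Lean on these libraries where they do the work, as an engineer would, in place of code of your own. Each camera call takes 0.05 s, during which the arm holds its last target. There are 200 camera calls.

## Working session

There is one attempt and no reset: what is moved stays moved. The work goes in short steps, Python scripts to look and compute and a tool call to move; the robot and the scene stay as the last step left them, time stands still between calls to the robot, and variables do not carry over. Pictures are saved under pics/ and viewed, at most 10 in all, crops included, and the job is handed in when it is done.

Besides the shell and the picture viewer there is one more tool, called after "Request:" in YAML: its name, and indented under it one key for each argument. apply_moves: Moves the arm, as the interface text tells. Its arguments: {"type":"object","properties":{"steps":{"type":"array"},"squeeze":{"type":"number"}},"required":["steps"]}

```bash
mkdir -p pics; ls; python3 - <<'E'
from bench import r
import cv2,numpy as np,pickle
s=r.sense();print(s['time'],s['tool_pos'],s['tcp_rot'],s['finger_gap'])
d={n:r.snapshot(n) for n in('scene','top')}
pickle.dump(d,open('snap0.pkl','wb'))
for n in d: cv2.imwrite(f'pics/{n}0.png',d[n]['color']);print(n,d[n]['mtx'].round(1).tolist(),d[n]['T'].round(3).tolist())
E
```

```text
pics
0.0 [256.20920312 541.85162852 191.52628895] [-1.79893207e+02 -8.10145808e-03  1.54684405e+02] 85.10597125286189
scene [[428.0, 0.0, 257.1], [0.0, 428.0, 186.3], [0.0, 0.0, 1.0]] [[-0.69, 0.58, -0.433, 1105.426], [0.724, 0.542, -0.427, 563.245], [-0.013, -0.608, -0.794, 1196.764], [0.0, 0.0, 0.0, 1.0]]
top [[395.9, 0.0, 247.8], [0.0, 395.9, 188.7], [0.0, 0.0, 1.0]] [[-0.029, -0.989, 0.147, 321.876], [-1.0, 0.029, -0.005, -9.018], [0.001, -0.147, -0.989, 1544.729], [0.0, 0.0, 0.0, 1.0]]
```

View pics/scene0.png

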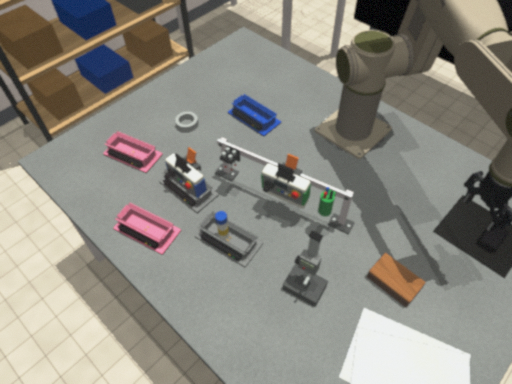

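View pics/top0.png

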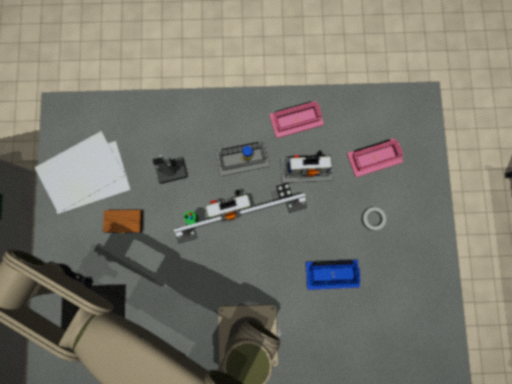

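The scene picture shows the green pendant on the rail at about (287,180), the blue pendant in its dock at (187,178), the tube (blue cap) in the empty grey dock at (222,222), and the height gauge at (305,280). In the top picture these are (228,205), (308,166), (247,152) and (170,168).

Candidates:
- **Pendant:** green at top (228,205), or blue in its dock at (308,166). I choose the green one.
- **Dock:** grey and empty at (244,157), grey and occupied at (308,166), pink at (297,118) and (376,157), blue at (332,273). I choose the grey one with the tube.

I'll check both choices in one close crop.

```bash
cat > h.py <<'E'
import numpy as np,cv2,pickle
def cloud(s,T=None):
    T=s['T'] if T is None else T
    d=s['depth'];v,u=np.indices(d.shape);K=s['mtx']
    P=np.stack([(u-K[0,2])/K[0,0]*d,(v-K[1,2])/K[1,1]*d,d],-1)
    return P@T[:3,:3].T+T[:3,3]
def ray(s,u,v,z,T=None):
    T=s['T'] if T is None else T
    q=T[:3,:3]@np.linalg.inv(s['mtx'])@[u,v,1];o=T[:3,3]
    return o+q*(z-o[2])/q[2]
def hsv(s): return cv2.cvtColor(s['color'],cv2.COLOR_BGR2HSV)
def rect(P):  # min-area rectangle of xy points: centre, sizes, long-axis angle
    (c,wh,a)=cv2.minAreaRect(P[:,:2].astype(np.float32))
    if wh[0]<wh[1]: a+=90;wh=wh[::-1]
    return np.round(c,1),np.round(wh,1),round((a+90)%180-90,2)
E
python3 - <<'E'
from h import *
d=pickle.load(open('snap0.pkl','rb'))
a=cv2.resize(d['top']['color'][135:245,165:345],None,fx=4.4,fy=4.4,interpolation=cv2.INTER_CUBIC)
cv2.imwrite('pics/crop1.png',a)
s=d['top'];P=cloud(s);print('depth zero frac',(s['depth']==0).mean())
# table plane check
print('bench z',[P[v,u].round(1).tolist() for u,v in((200,120),(300,300),(420,300))])
H=hsv(s)
for n,(u0,u1,v0,v1,z0,z1) in {'rail':(170,310,185,245,174,183),'dock':(212,275,135,178,45,58),'dock2':(278,338,145,187,45,58),'tubecap':(235,262,140,165,95,125),'ring':(355,395,200,235,15,40),'case':(95,150,200,240,30,55),'gauge':(145,195,145,190,100,300),'gaugebase':(145,195,145,190,8,60),'pend top':(195,260,188,222,180,196),'pend handle':(195,260,180,222,215,250),'pink1':(260,330,90,140,40,60)}.items():
    p=P[v0:v1,u0:u1].reshape(-1,3);p=p[(p[:,2]>z0)&(p[:,2]<z1)]
    if len(p)>3: print(n,len(p),rect(p),'z',np.median(p[:,2]).round(1),'zmax',p[:,2].max().round(1))
E
```

```text
depth zero frac 0.004191080729166667
bench z [[838.5, 168.5, -0.4], [120.5, -201.7, 3.4], [106.9, -656.1, 0.9]]
rail 524 (array([462.8,  20.7]), array([469.2,  74.3]), -76.23) z 178.6 zmax 183.0
dock 273 (array([674.4,   4. ]), array([183.2,  76.9]), -80.03) z 50.6 zmax 57.9
dock2 140 (array([ 625.6, -248.8]), array([183.5,  74.4]), -89.27) z 50.8 zmax 57.6
tubecap 51 (array([674.9, -15.6]), array([32.4, 32.3]), 42.76) z 122.7 zmax 125.0
ring 262 (array([ 420.1, -495.1]), array([88.3, 84.4]), 88.62) z 27.8 zmax 38.4
case 827 (array([436.9, 467.2]), array([140.8,  85.8]), -89.93) z 42.8 zmax 52.3
gauge 270 (array([637. , 276.5]), array([64.7, 63. ]), 0.2) z 182.0 zmax 277.6
gaugebase 405 (array([634.3, 291.1]), array([196.4, 144.9]), 88.41) z 32.2 zmax 58.3
pend top 552 (array([457.5,  50.1]), array([196.3,  66.7]), -76.95) z 187.6 zmax 195.9
pend handle 86 (array([451.7,  53.7]), array([56.3, 48.7]), 10.11) z 234.5 zmax 243.0
pink1 345 (array([ 830.3, -218.6]), array([183.7,  76.4]), -75.32) z 48.9 zmax 58.7
```

View pics/crop1.png

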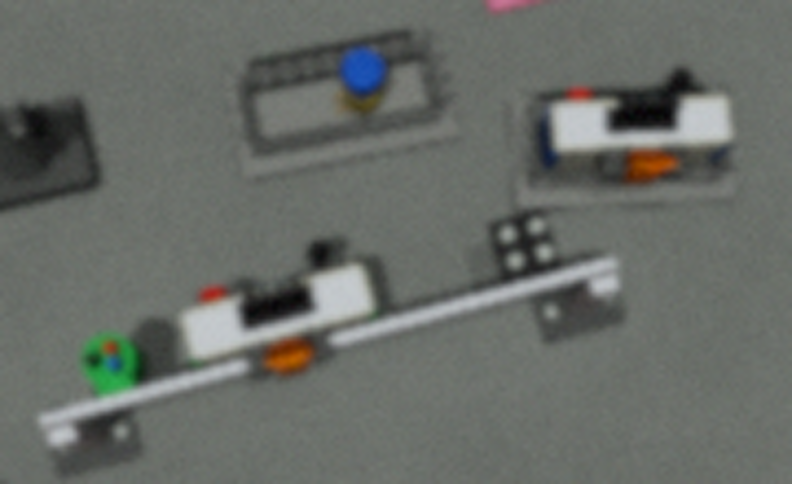

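The crop shows the green-bumper pendant on the rail, with its orange release at crop (288,355) and its joystick side facing away from the robot. The tube's blue cap is at (362,70) in the grey dock. I'll now check the dock's front side and measure the tube.

```bash
python3 - <<'E'
from h import *
d=pickle.load(open('snap0.pkl','rb'))
a=cv2.resize(d['scene']['color'][125:310,150:365],None,fx=3.2,fy=3.2,interpolation=cv2.INTER_CUBIC)
cv2.imwrite('pics/crop2.png',a)
for n,(u0,u1,v0,v1) in {'top':(235,262,140,165),'scene':(205,235,200,240)}.items():
    s=d[n];H=hsv(s)[v0:v1,u0:u1];m=((H[...,0]>105)&(H[...,0]<130)&(H[...,1]>150))
    v,u=np.nonzero(m);P=cloud(s)[v0:v1,u0:u1][m]
    hi=P[P[:,2]>119] 
    print(n,m.sum(),(u.mean()+u0,v.mean()+v0),'ray z124',ray(s,u.mean()+u0,v.mean()+v0,123).round(1),'cloud top',hi.mean(0).round(1),len(hi),rect(hi))
# bias check: same ring in both via depth
for n,(u0,u1,v0,v1) in {'top':(355,395,200,235),'scene':(165,210,105,140)}.items():
    p=cloud(d[n])[v0:v1,u0:u1].reshape(-1,3);p=p[(p[:,2]>22)&(p[:,2]<38)];print('ring',n,rect(p),np.median(p[:,2]))
p=cloud(d['scene'])[195:265,190:270].reshape(-1,3);p=p[(p[:,2]>46)&(p[:,2]<58)];print('dock scene',rect(p),np.median(p[:,2]))
E
```

```text
top 77 (np.float64(247.0909090909091), np.float64(150.5194805194805)) ray z124 [675.6 -17.7 123. ] cloud top [670.5 -16.5 145.5] 69 (array([507.2, -12.3]), array([370.7,  29.4]), -1.73)
scene 80 (np.float64(220.4375), np.float64(216.1)) ray z124 [677.  -17.1 123. ] cloud top [678.2 -15.4 126.2] 80 (array([677.2, -16.2]), array([31.7, 27.4]), 46.22)
ring top (array([ 419.5, -496.2]), array([87.1, 85.5]), -50.31) 28.38531106404571
ring scene (array([ 419.2, -494.5]), array([89.6, 85.6]), 74.4) 29.141808111821547
dock scene (array([674.6, -45.7]), array([284.8,  94.8]), -87.99) 51.47461256697625
```

View pics/crop2.png

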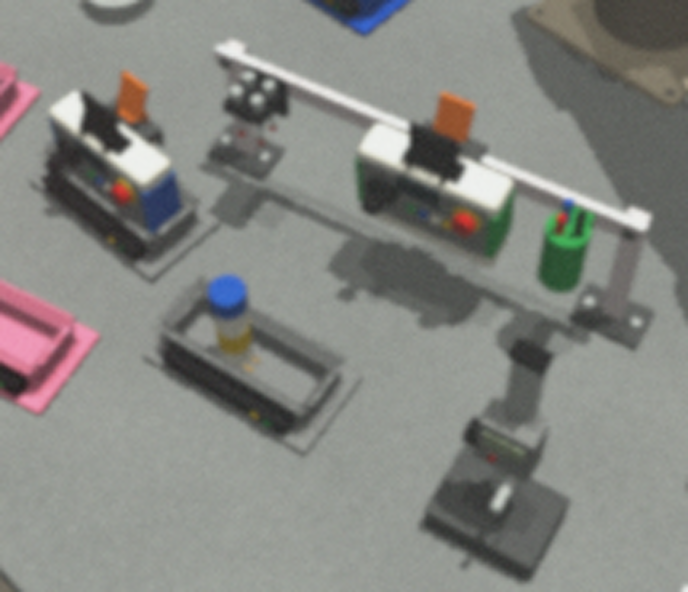

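The black strip with green and yellow lights is at crop (260,415), on the dock's far (+x) side, so dock and pendant both face about +x. The tube's axis is near (676,-17), and both views agree. Next I raise the arm and go over the tube.

Request:
apply_moves:
  steps:
    - [1,0,0,-50,0,0,0]
    - [1,0,0,-50,0,0,0]
    - [1,-44,-23,0,0,0,0]
    - [1,-44,-23,0,0,0,0]
    - [1,-44,-23,0,0,0,0]
    - [1,-44,-23,0,0,0,0]
    - [1,-44,-23,0,0,0,0]
    - [1,-44,-23,0,0,0,0]

```text
time: 0.9
tool_pos: [436.8, 303.0, 292.2]
tcp_rot: [-180.0, -0.0, 154.7]
ft_force: [0.4, -0.1, 0.8]
finger_gap: 85.8
grip_force: 0.0
```

Request:
apply_moves:
  steps:
    - [1,-44,-23,0,0,0,0]
    - [1,-44,-23,0,0,0,0]
    - [1,-44,-23,0,0,0,0]
    - [1,-44,-23,0,0,0,0]
    - [1,-44,-23,0,0,0,0]
    - [1,-44,-23,0,0,0,0]
    - [1,-30,-16,0,0,0,0]
    - [1,0,0,0,0,0,1]

```text
time: 1.7
tool_pos: [637.4, 35.3, 290.6]
tcp_rot: [-179.9, -0.1, 149.4]
ft_force: [-0.6, 1.1, -0.1]
finger_gap: 85.3
grip_force: 0.0
```

Request:
apply_moves:
  steps:
    - [1,0,0,0,0,0,1]
    - [1,0,0,0,0,0,1]
    - [1,0,0,0,0,0,1]
    - [1,0,0,0,0,0,1]
    - [1,0,0,0,0,0,1]
    - [1,0,0,0,0,0,1]
    - [1,0,0,0,0,0,1]
    - [1,0,0,0,0,0,1]

```text
time: 2.5
tool_pos: [635.8, 39.9, 291.9]
tcp_rot: [-179.9, -0.0, 109.5]
ft_force: [0.5, 0.2, -0.5]
finger_gap: 85.4
grip_force: 0.0
```

Request:
apply_moves:
  steps:
    - [1,0,0,0,0,0,1]
    - [1,0,0,0,0,0,1]
    - [1,0,0,0,0,0,0]
    - [1,0,0,0,0,0,0]
    - [1,0,0,0,0,0,0]
    - [1,0,0,0,0,0,0]
    - [1,0,0,0,0,0,0]
    - [1,0,0,0,0,0,0]

```text
time: 3.3
tool_pos: [636.1, 39.8, 292.6]
tcp_rot: [180.0, 0.0, 99.7]
ft_force: [-0.1, 1.0, 0.6]
finger_gap: 85.3
grip_force: 0.0
```

```bash
cat >> h.py <<'E'
from scipy.spatial.transform import Rotation as Ro
def wrist(r):
    st=r.sense();s=r.snapshot('wrist');T=np.eye(4);T[:3,:3]=Ro.from_euler('xyz',st['tcp_rot'],degrees=True).as_matrix();T[:3,3]=st['tool_pos']
    s['T']=T@s['hand_eye'];s['st']=st;return s
def totool(st,dw): return Ro.from_euler('xyz',st['tcp_rot'],degrees=True).as_matrix().T@np.asarray(dw,float)
E
python3 - <<'E'
from bench import r
from h import *
s=wrist(r);pickle.dump(s,open('w1.pkl','wb'));cv2.imwrite('pics/w1.png',s['color'])
P=cloud(s);H=hsv(s);m=(H[...,0]>105)&(H[...,0]<130)&(H[...,1]>150)&(P[...,2]>110)&(P[...,2]<140)
p=P[m];print('cap',len(p),p.mean(0).round(1),rect(p) if len(p)>5 else '')
m=(P[...,2]>47)&(P[...,2]<58)&(P[...,0]>590);p=P[m];print('dock rim',len(p),rect(p),p.min(0).round(),p.max(0).round())
m=(P[...,2]>15)&(P[...,2]<35);print((P[...,0].min(),P[...,0].max(),P[...,1].min(),P[...,1].max()),s['T'][:3,3].round(1))
E
```

```text
cap 736 [666.3 -12.  125.4] (array([627. , -50.8]), array([330.6, 152.2]), -63.57)
dock rim 3417 (array([ 732.2, -109.5]), array([406.4, 280.8]), 88.41) [ 590. -315.   47.] [869.  95.  58.]
(np.float64(239.84991897752707), np.float64(2095.014126837739), np.float64(-1170.9231970143592), np.float64(331.42330290071897)) [621.7 121.3 473.8]
```

View pics/w1.png

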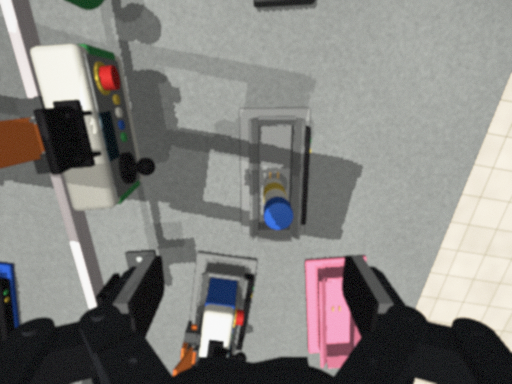

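The wrist view shows the tube cap at (278,212), the dock mouth spanning columns 240-310 and rows 107-238 with the black strip on the right (+x), and the pendant's black and orange handle at (60,137). I'll now measure all of these.

```bash
python3 - <<'E'
from h import *
s=pickle.load(open('w1.pkl','rb'));P=cloud(s);H=hsv(s);st=s['st']
def sel(u0,u1,v0,v1,z0,z1,extra=None):
    m=np.zeros(P.shape[:2],bool);m[v0:v1,u0:u1]=1
    m&=(P[...,2]>z0)&(P[...,2]<z1)
    if extra is not None:m&=extra
    return P[m]
blue=(H[...,0]>105)&(H[...,0]<130)&(H[...,1]>150)
p=sel(255,300,190,235,110,140,blue);p=p[p[:,2]>121];print('cap',len(p),np.median(p[:,2]),rect(p))
c=np.array(rect(p)[0]);print('move tool to cap:',totool(st,[*(c-st['tool_pos'][:2]),0]).round(1))
p=sel(230,320,95,248,49,57);print('dock lip top',len(p),np.median(p[:,2]),rect(p))
print('lip percentiles along axes')
for yaw in (9,10,11):
    a=np.radians(yaw);R=np.array([[np.cos(a),np.sin(a)],[-np.sin(a),np.cos(a)]]);q=p[:,:2]@R.T
    lo,hi=np.percentile(q,.5,axis=0),np.percentile(q,99.5,axis=0);print(yaw,(hi-lo).round(1),(R.T@((lo+hi)/2)).round(1))
p=sel(230,320,95,248,6,15);print('floor',len(p),np.median(p[:,2]),rect(p))
p=sel(0,130,30,220,184,196);print('pend top',len(p),np.median(p[:,2]),rect(p))
p=sel(0,100,90,180,225,260);print('paddle',len(p),rect(p),p[:,2].max())
p=sel(0,105,0,320,176,183);print('rail',len(p),rect(p))
E
```

```text
cap 626 125.89595933114819 (array([676.4, -17.2]), array([34.1, 33.8]), -66.13)
move tool to cap: [-63.   30.1   0. ]
dock lip top 1702 52.38937799587907 (array([674.5,   1.8]), array([181.6,  75.3]), -79.96)
lip percentiles along axes
9 [ 76.9 180.8] [674.   2.]
10 [ 74.9 180.9] [674.3   2. ]
11 [ 76.9 181.2] [674.2   2.1]
floor 3921 10.001192566441432 (array([674.2,   2.4]), array([197.9, 103.9]), -80.0)
pend top 6424 188.18372626552005 (array([458. ,  51.9]), array([148.7,  67.2]), -76.1)
paddle 1437 (array([456.5,  53.5]), array([51.2, 49.5]), 8.57) 239.97173471968622
rail 3585 (array([471.3,  12.2]), array([305.9,  62.5]), -75.92)
```

Request:
apply_moves:
  steps:
    - [1,-32,15,0,0,0,0]
    - [1,-31,15,0,0,0,0]
    - [1,0,0,0,0,0,0]
    - [1,0,0,50,0,0,0]
    - [1,0,0,50,0,0,0]
    - [1,0,0,50,0,0,0]
    - [1,0,0,30,0,0,0]
    - [1,0,0,22,0,0,0]

```text
time: 4.15
tool_pos: [674.0, -16.6, 86.7]
tcp_rot: [-179.7, -0.1, 99.7]
ft_force: [-0.2, 0.1, -0.1]
finger_gap: 85.6
grip_force: 0.0
```

Request:
apply_moves:
  squeeze: 25
  steps:
    - [-1,0,0,0,0,0,0]
    - [-1,0,0,0,0,0,0]
    - [-1,0,0,0,0,0,0]
    - [-1,0,0,0,0,0,0]
    - [-1,0,0,0,0,0,0]
    - [-1,0,0,0,0,0,0]
    - [-1,0,0,0,0,0,0]
    - [-1,0,0,0,0,0,0]

```text
time: 4.95
tool_pos: [676.3, -17.2, 90.7]
tcp_rot: [180.0, -0.0, 99.7]
ft_force: [-0.2, -0.2, -0.4]
finger_gap: -0.1
grip_force: 0.0
```

```bash
python3 - <<'E'
from bench import r
from h import *
print(r.sense())
w=wrist(r);sc=r.snapshot('scene')
a=cv2.resize(sc['color'][150:280,130:300],None,fx=3,fy=3,interpolation=cv2.INTER_CUBIC)
cv2.imwrite('pics/m1.png',cv2.hconcat([a,cv2.resize(w['color'],(512*290//390,390))]) if 0 else a)
cv2.imwrite('pics/m1.png',np.hstack([a[:384,:],cv2.resize(w['color'],(290,384))]))
E
```

```text
{'time': 4.95, 'joint_pos': array([-5.79901347e+00,  2.27164194e+01,  7.81058178e+01,  2.93042768e-03,
        7.91775926e+01, -1.54831832e+01]), 'qd': array([ 0.05160206,  0.09803556,  0.06889939,  0.06548686, -0.12406327,
       -0.01785263]), 'joint_efforts': array([ 5.38212873e-03, -6.89572763e+01, -4.85902977e+01,  1.64376065e-04,
       -7.56571972e-04,  4.35792015e-05]), 'tool_pos': array([676.25132137, -17.19559941,  90.65577843]), 'tcp_rot': array([ 1.79999067e+02, -2.72838821e-03,  9.96836195e+01]), 'ft_force': array([-0.24581471, -0.19305035, -0.43029186]), 'wrist_torque': array([-0.0011649 , -0.01398003,  0.05786637]), 'grip_force': 0.0, 'finger_gap': -0.1301673457729665}
```

View pics/m1.png

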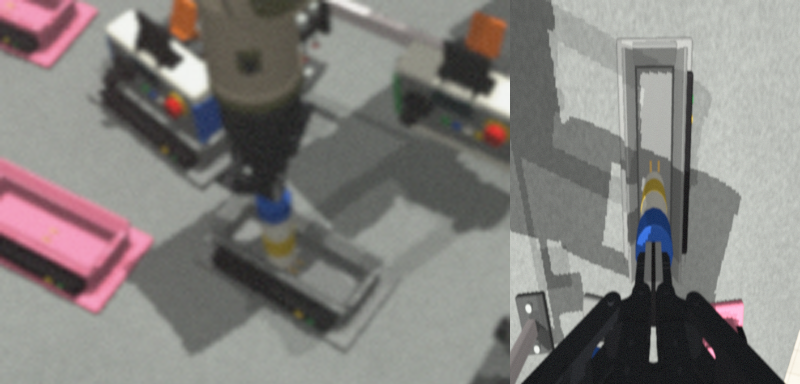

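The fingers are shut and the cap sits at scene (221,218), almost unmoved. I'll check from depth where the fingertips really are relative to the cap.

```bash
python3 - <<'E'
from bench import r
from h import *
w=wrist(r);P=cloud(w);H=hsv(w);pickle.dump(w,open('w2.pkl','wb'))
Ti=np.linalg.inv(w['hand_eye']);C=w['T'][:3,3]
blue=(H[...,0]>105)&(H[...,0]<130)&(H[...,1]>120);blue[:, :180]=0;blue[:,330:]=0;blue[:190]=0;blue[270:]=0
p=P[blue];v,u=np.nonzero(blue);print('blue px',u.min(),u.max(),v.min(),v.max(),'z',np.percentile(p[:,2],[1,50,90,99]).round(),rect(p[p[:,2]>120]) if (p[:,2]>120).sum()>5 else '',(p[:,2]>120).sum())
# proj of TCP
K=w['mtx'];q=K@Ti[:3,3];print('TCP px',q[:2]/q[2],'hand_eye',w['hand_eye'].round(2).tolist())
for v in range(225,384,10):
    u=255;print(v,[(P[v,x].round(0).tolist(),w['color'][v,x].tolist()) for x in (248,)],end=' ')
s=r.snapshot('scene');P=cloud(s);H=hsv(s)
m=(H[...,0]>105)&(H[...,0]<130)&(H[...,1]>150);m[:200]=0;m[240:]=0;m[:,:200]=0;m[:,240:]=0
v,u=np.nonzero(m);p=P[m];print('\nscene cap',u.mean(),v.mean(),rect(p),p[:,2].max(),p[:,2].min())
m=(s['color'].max(2)<60);m[:185]=0;m[222:]=0;m[:,:200]=0;m[:,240:]=0;p=P[m];p=p[(p[:,2]>80)&(p[:,2]<300)];i=np.argsort(p[:,2])[:8];print(p[i].round())
E
```

```text
blue px 222 287 208 267 z [104. 125. 127. 142.] (array([674.6,  21.4]), array([87. , 34.6]), -86.89) 1502
TCP px [253.27139793 226.01939824] hand_eye [[0.0, -0.95, -0.32, 82.73], [1.0, 0.0, 0.0, -0.45], [-0.0, -0.32, 0.95, -181.14], [0.0, 0.0, 0.0, 1.0]]
225 [([671.0, -2.0, 124.0], [140, 74, 42])] 235 [([672.0, -7.0, 126.0], [134, 73, 40])] 245 [([672.0, -7.0, 136.0], [92, 91, 91])] 255 [([672.0, -7.0, 146.0], [90, 91, 89])] 265 [([672.0, -7.0, 154.0], [90, 89, 90])] 275 [([672.0, -7.0, 162.0], [86, 87, 86])] 285 [([672.0, -9.0, 166.0], [118, 120, 121])] 295 [([673.0, -11.0, 169.0], [32, 32, 29])] 305 [([673.0, -12.0, 174.0], [30, 27, 28])] 315 [([674.0, -16.0, 175.0], [33, 30, 28])] 325 [([674.0, -19.0, 176.0], [40, 37, 38])] 335 [([699.0, -185.0, 1.0], [135, 141, 138])] 345 [([702.0, -199.0, -0.0], [149, 153, 151])] 355 [([704.0, -213.0, 0.0], [183, 188, 185])] 365 [([673.0, -8.0, 204.0], [24, 26, 21])] 375 [([673.0, -7.0, 208.0], [22, 20, 20])] 
scene cap 220.54545454545453 219.03030303030303 (array([896. , 268.4]), array([722.8,  27.3]), 52.45) 1196.763526508831 112.37052832028553
[[685. -17. 138.]
 [686. -10. 146.]
 [686.  -7. 149.]
 [686. -10. 152.]
 [689. -12. 152.]
 [683.  -9. 154.]
 [687.  -5. 158.]
 [687.  -9. 158.]]
```

```bash
python3 - <<'E'
from h import *
for f in('w1.pkl','w2.pkl'):
    w=pickle.load(open(f,'rb'));P=cloud(w,w['hand_eye'])
    m=(w['depth']>0)&(abs(P[...,1])<65)&(P[...,0]>-40)&(P[...,0]<40)&(P[...,2]<40)&(P[...,2]>-130)
    p=P[m];print(f,len(p))
    for lo in range(-130,40,10):
        q=p[(p[:,2]>=lo)&(p[:,2]<lo+10)]
        if len(q):print(lo,len(q),q.min(0).round(),q.max(0).round())
E
```

```text
w1.pkl 26223
-130 3248 [  10.  -65. -127.] [  19.   65. -120.]
-120 7859 [   4.  -65. -120.] [  19.   65. -110.]
-110 7370 [ -11.  -65. -110.] [  17.   65. -100.]
-100 2026 [  -0.  -65. -100.] [ 15.  65. -90.]
-90 1995 [-12. -57. -90.] [ 12.  56. -80.]
-80 1739 [-12. -57. -80.] [ 12.  56. -70.]
-70 1360 [-12. -57. -70.] [ 12.  56. -60.]
-60 626 [-12. -55. -60.] [ 12.  54. -51.]
w2.pkl 35516
-130 2837 [  10.  -60. -127.] [  19.   59. -120.]
-120 9223 [  -1.  -59. -120.] [  19.   59. -110.]
-110 6201 [ -10.  -51. -110.] [  18.   50. -100.]
-100 6973 [ -12.  -42. -100.] [ 14.  42. -90.]
-90 2705 [-12. -35. -90.] [ 14.  34. -80.]
-80 907 [-12. -18. -80.] [ 13.  18. -70.]
-70 788 [  6. -14. -70.] [ 12.  13. -60.]
-60 647 [  6. -14. -60.] [ 12.  13. -50.]
-50 344 [  6. -14. -50.] [ 11.  13. -41.]
-40 1467 [ -8. -17. -37.] [ 18.  18. -30.]
-30 414 [  3. -17. -30.] [ 18.  17. -20.]
-20 304 [  4. -17. -20.] [ 18.  17. -11.]
-10 123 [  8. -13. -10.] [15. 13. -0.]
0 243 [  4. -15.   0.] [15. 15. 10.]
10 193 [  2. -15.  10.] [15. 15. 20.]
20 248 [  0. -16.  20.] [16. 16. 30.]
30 1899 [-40. -36.  30.] [40. 39. 40.]
```

The wrist depth shows the real fingertips about 38 mm behind the reported TCP: the open tips are at tool z -51 instead of -13. The fingers therefore shut just above the cap without touching it. I'll allow for those 38 mm from here on, open, go down 38 and grip.

Request:
apply_moves:
  steps:
    - [1,0,0,0,0,0,0]
    - [1,0,0,0,0,0,0]
    - [1,0,0,0,0,0,0]
    - [1,0,0,0,0,0,0]
    - [1,0,0,0,0,0,0]
    - [1,0,0,0,0,0,0]
    - [1,0,0,20,0,0,0]
    - [1,0,0,18,0,0,0]

```text
time: 5.95
tool_pos: [676.9, -17.2, 52.6]
tcp_rot: [179.9, 0.0, 99.7]
ft_force: [-0.6, 0.5, 0.3]
finger_gap: 85.2
grip_force: 0.0
```

Request:
apply_moves:
  squeeze: 25
  steps:
    - [1,0,0,0,0,0,0]
    - [-1,0,0,0,0,0,0]
    - [-1,0,0,0,0,0,0]
    - [-1,0,0,0,0,0,0]
    - [-1,0,0,0,0,0,0]
    - [-1,0,0,0,0,0,0]
    - [-1,0,0,0,0,0,0]
    - [-1,0,0,0,0,0,0]

```text
time: 6.75
tool_pos: [677.1, -17.3, 53.8]
tcp_rot: [179.9, 0.0, 99.7]
ft_force: [0.9, -0.4, 5.4]
finger_gap: 35.2
grip_force: 25.5
```

Request:
apply_moves:
  steps:
    - [-1,0,0,-25,0,0,0]
    - [-1,0,0,-35,0,0,0]
    - [-1,0,0,-40,0,0,0]
    - [-1,35,-10,0,0,0,0]
    - [-1,40,-12,0,0,0,0]
    - [-1,40,-12,0,0,0,0]
    - [-1,40,-12,0,0,0,0]
    - [-1,34,-10,0,0,0,0]

```text
time: 7.55
tool_pos: [587.7, 161.4, 152.0]
tcp_rot: [-179.9, -0.0, 99.7]
ft_force: [0.6, -0.6, -1.0]
finger_gap: 35.3
grip_force: 25.5
```

Request:
apply_moves:
  steps:
    - [-1,0,0,0,0,0,0]
    - [-1,0,0,20,0,0,0]
    - [-1,0,0,30,0,0,0]
    - [-1,0,0,30,0,0,0]
    - [-1,0,0,15,0,0,0]
    - [-1,0,0,8,0,0,0]
    - [-1,0,0,3,0,0,0]
    - [-1,0,0,0,0,0,0]

```text
time: 8.35
tool_pos: [590.0, 159.6, 47.4]
tcp_rot: [179.9, 0.0, 99.7]
ft_force: [-1.1, -0.3, -0.6]
finger_gap: 35.2
grip_force: 25.4
```

Request:
apply_moves:
  steps:
    - [-1,0,0,1,0,0,0]
    - [-1,0,0,1,0,0,0]
    - [-1,0,0,1,0,0,0]
    - [-1,0,0,0.5,0,0,0]
    - [-1,0,0,0,0,0,0]
    - [-1,0,0,0,0,0,0]
    - [-1,0,0,0,0,0,0]
    - [-1,0,0,0,0,0,0]

```text
time: 9.15
tool_pos: [589.7, 159.8, 43.8]
tcp_rot: [179.9, -0.0, 99.7]
ft_force: [-1.3, 0.2, 5.2]
finger_gap: 35.2
grip_force: 25.9
```

Contact is felt (5 N), so I release and rise.

Request:
apply_moves:
  steps:
    - [1,0,0,0,0,0,0]
    - [1,0,0,0,0,0,0]
    - [1,0,0,0,0,0,0]
    - [1,0,0,0,0,0,0]
    - [1,0,0,0,0,0,0]
    - [1,0,0,-15,0,0,0]
    - [1,0,0,-45,0,0,0]
    - [1,0,0,-50,0,0,0]

```text
time: 9.95
tool_pos: [587.6, 159.4, 153.3]
tcp_rot: [-179.8, 0.0, 99.7]
ft_force: [2.1, 0.6, 0.3]
finger_gap: 85.4
grip_force: 0.0
```

Request:
apply_moves:
  steps:
    - [1,0,0,-50,0,0,0]
    - [1,0,0,-50,0,0,0]
    - [1,-30,-35,0,0,0,0]
    - [1,-30,-35,0,0,0,0]
    - [1,-30,-35,0,0,0,0]
    - [1,0,0,0,0,0,0]
    - [1,0,0,0,0,0,0]
    - [1,0,0,0,0,0,0]

```text
time: 10.75
tool_pos: [501.6, 53.8, 254.1]
tcp_rot: [179.9, -0.0, 99.7]
ft_force: [0.6, -0.0, -0.4]
finger_gap: 85.5
grip_force: 0.0
```

```bash
python3 - <<'E'
from bench import r
from h import *
s=wrist(r);pickle.dump(s,open('w3.pkl','wb'));print(s['st']['tool_pos'],s['st']['tcp_rot'])
t=r.snapshot('top');sc=r.snapshot('scene')
a=s['color'];b=cv2.resize(sc['color'][150:300,180:340],(288,270));c=np.zeros((384,288,3),np.uint8);c[:270]=b
cv2.imwrite('pics/w3.png',np.hstack([a,c]))
for n,d in(('top',t),('scene',sc)):
    P=cloud(d);m=(abs(P[...,0]-590)<30)&(abs(P[...,1]-160)<30)&(P[...,2]>95)&(P[...,2]<125)
    p=P[m];print(n,len(p),p.mean(0).round(1) if len(p) else '',p[:,2].max() if len(p) else '')
E
```

```text
[501.58339022  53.76883863 254.14300648] [ 1.79902170e+02 -3.94208014e-03  9.96944336e+01]
top 0  
scene 142 [591.5 163.8 112.6] 120.11861131389992
```

View pics/w3.png

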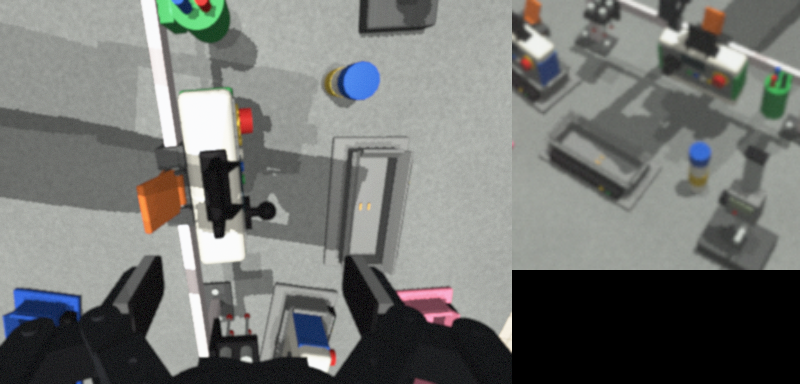

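The tube stands upright at wrist pixel (357,82). The black paddle is at (217,192) and the orange release at (162,200). Next is the pendant's pose.

```bash
python3 - <<'E'
from h import *
s=pickle.load(open('w3.pkl','rb'));P=cloud(s);H=hsv(s);st=s['st']
def sel(u0,u1,v0,v1,z0,z1,ex=None):
    m=np.zeros(P.shape[:2],bool);m[v0:v1,u0:u1]=1;m&=(P[...,2]>z0)&(P[...,2]<z1)
    if ex is not None:m&=ex
    return P[m]
w=(H[...,1]<60)&(H[...,2]>150)
p=sel(170,250,80,270,184,194,w);print('white top',len(p),np.median(p[:,2]),rect(p),'plane', end=' ')
A=np.c_[p[:,:2]-p[:,:2].mean(0),np.ones(len(p))];print(np.linalg.lstsq(A,p[:,2],rcond=None)[0].round(4))
bl=(H[...,2]<80)
p=sel(190,245,140,240,236,246,bl);print('paddle top',len(p),np.median(p[:,2]),rect(p))
og=(H[...,0]<20)&(H[...,1]>150)
p=sel(130,195,160,240,226,245,og);print('orange top',len(p),rect(p))
p=sel(130,195,160,240,180,245,og);print('orange all',len(p),p.min(0).round(1),p.max(0).round(1))
g=(H[...,1]<60)&(H[...,2]>120)
a=sel(140,215,0,85,176,184,g);b=sel(175,215,215,370,176,184,g)
for n,q in(('rail A',a),('rail B',b)):print(n,len(q),rect(q),q.mean(0).round(1))
d=a.mean(0)-b.mean(0);print('rail yaw',np.degrees(np.arctan2(d[1],d[0]))-90)
E
```

```text
white top 5722 188.14897682647117 (array([458. ,  52.5]), array([148.2,  61.4]), -76.11) plane [-4.580000e-02 -1.230000e-02  1.880112e+02]
paddle top 747 237.83150493550258 (array([474.6,  57.3]), array([48.1,  8. ]), -76.28)
orange top 763 (array([429. ,  45.7]), array([34.4,  8.5]), -74.82)
orange all 1996 [422.   28.4 180.9] [447.8  65.  238.3]
rail A 1230 (array([410. , 153.5]), array([57.4, 10.5]), -76.06) [410.3 154.7 179.7]
rail B 1460 (array([466. , -61.9]), array([151.3,  16.9]), -76.93) [462.5 -56.8 179.7]
rail yaw 13.880619734152717
```

Request:
apply_moves:
  steps:
    - [1,0,0,0,0,0,-0.82]
    - [1,10,-43,0,0,0,0]
    - [1,0,0,0,0,0,0]
    - [1,0,0,30,0,0,0]
    - [1,0,0,30,0,0,0]
    - [1,0,0,20,0,0,0]
    - [1,0,0,12,0,0,0]
    - [1,0,0,0,0,0,0]

```text
time: 11.7
tool_pos: [456.0, 53.1, 159.5]
tcp_rot: [-179.8, -0.0, 103.8]
ft_force: [-0.3, 1.1, -0.4]
finger_gap: 85.4
grip_force: 0.0
```

Request:
apply_moves:
  squeeze: 40
  steps:
    - [1,0,0,0,0,0,0]
    - [-1,0,0,0,0,0,0]
    - [-1,0,0,0,0,0,0]
    - [-1,0,0,0,0,0,0]
    - [-1,0,0,0,0,0,0]
    - [-1,0,0,0,0,0,0]
    - [-1,0,0,0,0,0,0]
    - [-1,0,0,0,0,0,0]

```text
time: 12.5
tool_pos: [458.3, 52.9, 163.4]
tcp_rot: [179.8, 0.0, 103.8]
ft_force: [-2.0, -0.3, 10.3]
finger_gap: 39.6
grip_force: 41.1
```

```bash
python3 - <<'E'
from bench import r
from h import *
print({k:np.round(v,2).tolist() for k,v in r.sense().items() if k in('time','tool_pos','tcp_rot','ft_force','wrist_torque','finger_gap','grip_force')})
s=wrist(r);sc=r.snapshot('scene')
b=cv2.resize(sc['color'][120:230,220:370],(524,384),interpolation=cv2.INTER_CUBIC)
cv2.imwrite('pics/w4.png',np.hstack([s['color'][:,130:400],b]))
E
```

```text
{'time': 12.5, 'tool_pos': [458.28, 52.89, 163.44], 'tcp_rot': [179.77, 0.04, 103.79], 'ft_force': [-1.98, -0.28, 10.28], 'wrist_torque': [0.04, 0.6, -0.02], 'grip_force': 41.14, 'finger_gap': 39.57}
```

View pics/w4.png

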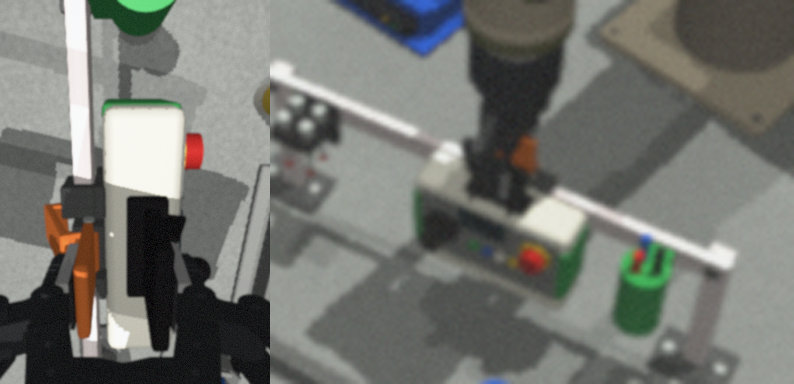

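The handle is squeezed home (gap 39.6 mm) and the orange foot has swung back behind the rail at (58,235). I lift straight up.

Request:
apply_moves:
  steps:
    - [-1,0,0,-5,0,0,0]
    - [-1,0,0,-8,0,0,0]
    - [-1,0,0,-10,0,0,0]
    - [-1,0,0,-12,0,0,0]
    - [-1,0,0,-15,0,0,0]
    - [-1,0,0,-15,0,0,0]
    - [-1,0,0,-10,0,0,0]
    - [-1,0,0,0,0,0,0]

```text
time: 13.4
tool_pos: [457.9, 52.7, 238.6]
tcp_rot: [179.8, 0.1, 103.8]
ft_force: [0.3, -0.1, -6.1]
finger_gap: 39.1
grip_force: 41.8
```

```bash
cat > pm.py <<'E'
from bench import r
from h import *
s=wrist(r);P=cloud(s,s['hand_eye']);H=hsv(s);st=s['st'];print(st['tool_pos'].round(1),st['tcp_rot'].round(2))
w=(H[...,1]<90)&(H[...,2]>110)&(abs(P[...,1]-12)<45)&(abs(P[...,0])<100)&(P[...,2]>-20)&(P[...,2]<20)
zm=np.median(P[w][:,2]);w&=abs(P[...,2]-zm)<5;p=P[w]
A=np.c_[p[:,:2]-p[:,:2].mean(0),np.ones(len(p))];print('top: n',len(p),'z',zm.round(1),'slopes',np.linalg.lstsq(A,p[:,2],rcond=None)[0].round(4),'x',np.percentile(p[:,0],[.3,99.7]).round(1),'y',np.percentile(p[:,1],[.3,99.7]).round(1))
far=p[p[:,0]>30];print('far part y range',np.percentile(far[:,1],[.5,99.5]).round(1),rect(far))
g=(H[...,0]>45)&(H[...,0]<85)&(H[...,1]>90)&(abs(P[...,1])<60)&(abs(P[...,0])<95)&(abs(P[...,2]-zm)<12)
q=P[g];print('green',len(q),q.min(0).round(1),q.max(0).round(1)) if len(q) else 0
# edge fits: +y (control) side edge
e=[];
for x in range(35,70,3):
    c=far[abs(far[:,0]-x)<1.5]
    if len(c)>5:e.append((x,c[:,1].min(),c[:,1].max()))
e=np.array(e);print('edge slopes',np.polyfit(e[:,0],e[:,1],1).round(4),np.polyfit(e[:,0],e[:,2],1).round(4))
E
python3 pm.py
```

```text
[457.9  52.7 238.6] [1.7980e+02 5.0000e-02 1.0378e+02]
top: n 289 z -16.3 slopes [-3.90000e-03  5.60000e-02 -1.77081e+01] x [-69.2  74.2] y [-10.3  33.4]
far part y range [-10.2  33.4] (array([52.4, 11.6]), array([43.8, 43.7]), -0.02)
green 184 [ 71.  -10.4  -9.2] [75.1 31.6 -4.7]
edge slopes [-0.8774 48.9077] [-3.8000e-03  3.3367e+01]
```

```bash
sed -i 's/P\[...,2\]>-20)&(P\[...,2\]<20)/P[...,2]>-45)\&(P[...,2]<-10)/; s/zm)<12/zm)<25/' pm.py; python3 pm.py
```

```text
[457.4  52.7 237.2] [1.7990e+02 3.0000e-02 1.0379e+02]
top: n 11170 z -25.0 slopes [ 2.80000e-03 -1.30000e-03 -2.48576e+01] x [-72.5  73.8] y [-9.8 31. ]
far part y range [-9.7 30.8] (array([51.9, 10.6]), array([43.9, 41.5]), -0.12)
green 286 [-19.3 -10.5 -49.7] [75.4 31.6 -0. ]
edge slopes [-2.1000e-03 -9.7439e+00] [-1.09000e-02  3.16311e+01]
```

Request:
apply_moves:
  steps:
    - [-1,-8,20,0,0,0,0]
    - [-1,-14,30,0,0,0,0.4]
    - [-1,-14,32,0,0,0,0.36]
    - [-1,-15,32,0,0,0,0]
    - [-1,-15,32,0,0,0,0]
    - [-1,-12,28,0,0,0,0]
    - [-1,-10,20,0,0,0,0]
    - [-1,0,0,0,0,0,0]

```text
time: 14.3
tool_pos: [665.1, 3.2, 232.9]
tcp_rot: [-179.8, -0.0, 99.9]
ft_force: [-0.0, 1.0, -5.5]
finger_gap: 38.8
grip_force: 43.0
```

```bash
cat >> pm.py <<'E'
s['W']=None;pickle.dump(s,open('w5.pkl','wb'));W=cloud(s)
d=np.hypot(W[...,0]-674,W[...,1]-2)<125
for z0,z1 in((48,57),(5,14),(-5,4)):
    m=d&(W[...,2]>z0)&(W[...,2]<z1);print(z0,m.sum(),P[m].min(0).round(1) if m.any() else '',P[m].max(0).round(1) if m.any() else '')
m=d&(W[...,2]>5)&(W[...,2]<57)
if m.sum()>50:
    p=P[m];print('dock left/right edges (tool y)',[(x,p[abs(p[:,0]-x)<4][:,1].min().round(1),p[abs(p[:,0]-x)<4][:,1].max().round(1)) for x in range(-100,110,20) if (abs(p[:,0]-x)<4).sum()>4])
E
python3 pm.py
```

```text
[665.1   3.2 232.9] [-1.7981e+02 -2.0000e-02  9.9920e+01]
top: n 11073 z -24.7 slopes [ 2.00000e-03 -7.30000e-03 -2.45051e+01] x [-73.1  73.8] y [-9.3 31.6]
far part y range [-9.1 31.5] (array([52.1, 11.2]), array([44.2, 41.6]), 0.01)
green 253 [-20.7 -10.  -48.8] [75.4 32.2  0.2]
edge slopes [-0.0165 -8.4081] [5.10000e-03 3.15375e+01]
48 957 [ -7.4 -28.2 177.4] [ 87.8  46.3 185. ]
5 1712 [-39.  -42.5 220.4] [ 96.5  61.5 227.2]
-5 10556 [ -98.9 -115.4  229.5] [121.7 134.2 236. ]
dock left/right edges (tool y) [(-40, np.float64(-41.8), np.float64(-36.2)), (-20, np.float64(-41.3), np.float64(-31.5)), (0, np.float64(-42.1), np.float64(-22.3)), (20, np.float64(-41.4), np.float64(-22.0)), (40, np.float64(-42.0), np.float64(-21.6)), (60, np.float64(-41.3), np.float64(-21.3)), (80, np.float64(-41.9), np.float64(61.4)), (100, np.float64(-39.9), np.float64(59.6))]
```

Request:
apply_moves:
  steps:
    - [-1,-3,-1.8,0,0,0,0]
    - [-1,0,0,20,0,0,0]
    - [-1,0,0,30,0,0,0]
    - [-1,0,0,20,0,0,0]
    - [-1,0,0,12,0,0,0]
    - [-1,0,0,0,0,0,0]
    - [-1,0,0,0,0,0,0]
    - [-1,0,0,0,0,0,0]

```text
time: 15.15
tool_pos: [663.9, 1.0, 156.3]
tcp_rot: [179.8, 0.0, 100.0]
ft_force: [0.1, -0.7, -5.0]
finger_gap: 38.6
grip_force: 43.0
```

```bash
python3 pm.py
```

```text
[663.9   1.  156.3] [1.7983e+02 4.0000e-02 9.9990e+01]
top: n 11131 z -24.7 slopes [ 2.30000e-03 -9.60000e-03 -2.45066e+01] x [-73.1  73.8] y [-16.1  31.6]
far part y range [-9.1 31.4] (array([52.1, -0.2]), array([64.5, 44.2]), 89.96)
green 252 [-13.  -10.  -48.1] [75.4 32.3  0.3]
edge slopes [-0.0176 -8.3653] [-5.30000e-03  3.20523e+01]
48 1622 [ -2.8 -27.6 100.3] [ 90.8  47.7 108.3]
5 2268 [-16.1 -42.1 144. ] [ 98.5  61.9 150.2]
-5 17510 [-107.8 -114.9  153.5] [124.3 134.5 160. ]
dock left/right edges (tool y) [(0, np.float64(-41.1), np.float64(-24.4)), (20, np.float64(-41.4), np.float64(-17.9)), (40, np.float64(-41.9), np.float64(-17.6)), (60, np.float64(-42.1), np.float64(58.9)), (80, np.float64(-42.0), np.float64(61.9)), (100, np.float64(-41.3), np.float64(60.8))]
```

Request:
apply_moves:
  steps:
    - [-1,-0.7,-1.2,0,0,0,0]
    - [-1,0,0,10,0,0,0]
    - [-1,0,0,10,0,0,0]
    - [-1,0,0,8,0,0,0]
    - [-1,0,0,4,0,0,0]
    - [-1,0,0,4,0,0,0]
    - [-1,0,0,4,0,0,0]
    - [-1,0,0,0,0,0,0]

```text
time: 16.0
tool_pos: [661.4, 0.2, 113.4]
tcp_rot: [-180.0, -0.0, 100.0]
ft_force: [-0.5, -0.1, -6.3]
finger_gap: 38.8
grip_force: 43.0
```

Request:
apply_moves:
  steps:
    - [-1,0,0,4,0,0,0]
    - [-1,0,0,4,0,0,0]
    - [-1,0,0,3,0,0,0]
    - [-1,0,0,3,0,0,0]
    - [-1,0,0,2,0,0,0]
    - [-1,0,0,0,0,0,0]
    - [-1,0,0,0,0,0,0]
    - [-1,0,0,0,0,0,0]

```text
time: 16.8
tool_pos: [661.9, 0.2, 98.4]
tcp_rot: [180.0, 0.0, 100.0]
ft_force: [0.0, 0.2, -4.8]
finger_gap: 38.9
grip_force: 43.0
```

Still free, with the underside near 14 mm. Next I go down in 1 mm steps to contact.

Request:
apply_moves:
  steps:
    - [-1,0,0,1,0,0,0]
    - [-1,0,0,1,0,0,0]
    - [-1,0,0,1,0,0,0]
    - [-1,0,0,0,0,0,0]
    - [-1,0,0,0,0,0,0]
    - [-1,0,0,0,0,0,0]
    - [-1,0,0,0,0,0,0]
    - [-1,0,0,0,0,0,0]

```text
time: 17.6
tool_pos: [661.7, 0.2, 95.1]
tcp_rot: [-180.0, -0.0, 100.0]
ft_force: [0.6, -0.3, -5.4]
finger_gap: 38.9
grip_force: 43.0
```

Request:
apply_moves:
  steps:
    - [-1,0,0,1,0,0,0]
    - [-1,0,0,0.5,0,0,0]
    - [-1,0,0,0.5,0,0,0]
    - [-1,0,0,0,0,0,0]
    - [-1,0,0,0,0,0,0]
    - [-1,0,0,0,0,0,0]
    - [-1,0,0,0,0,0,0]
    - [-1,0,0,0,0,0,0]

```text
time: 18.4
tool_pos: [662.2, 0.2, 94.9]
tcp_rot: [179.9, 0.0, 100.0]
ft_force: [-4.5, 0.5, 6.3]
finger_gap: 39.1
grip_force: 45.0
```

Contact at underside ≈10 mm, so the pendant is on the floor. I release and rise straight up.

Request:
apply_moves:
  steps:
    - [1,0,0,0,0,0,0]
    - [1,0,0,0,0,0,0]
    - [1,0,0,0,0,0,0]
    - [1,0,0,0,0,0,0]
    - [1,0,0,0,0,0,0]
    - [1,0,0,0,0,0,0]
    - [1,0,0,-10,0,0,0]
    - [1,0,0,-20,0,0,0]

```text
time: 19.2
tool_pos: [660.3, 0.3, 121.7]
tcp_rot: [-179.8, -0.1, 100.0]
ft_force: [0.5, 0.2, 0.8]
finger_gap: 85.3
grip_force: 0.0
```

Request:
apply_moves:
  steps:
    - [1,0,0,-40,0,0,0]
    - [1,0,0,-50,0,0,0]
    - [1,0,0,-50,0,0,0]
    - [1,0,0,-30,0,0,0]
    - [1,0,0,0,0,0,0]
    - [1,0,0,0,0,0,0]
    - [1,0,0,0,0,0,0]
    - [1,0,0,0,0,0,0]

```text
time: 20.0
tool_pos: [660.9, 0.3, 290.8]
tcp_rot: [-179.8, -0.1, 100.0]
ft_force: [0.6, -0.2, 0.5]
finger_gap: 85.4
grip_force: 0.0
```

```bash
python3 - <<'E'
from bench import r
from h import *
s=wrist(r);sc=r.snapshot('scene');W=cloud(s);H=hsv(s);print(s['st']['tool_pos'].round(1))
b=cv2.resize(sc['color'][150:300,180:340],(288,270));c=np.zeros((384,288,3),np.uint8);c[:270]=b
cv2.imwrite('pics/w6.png',np.hstack([s['color'],c]))
w=(H[...,1]<90)&(H[...,2]>110)&(W[...,2]>112)&(W[...,2]<128)&(np.hypot(W[...,0]-674,W[...,1]-2)<85)
p=W[w];A=np.c_[p[:,:2]-p[:,:2].mean(0),np.ones(len(p))];print('pend top',len(p),np.median(p[:,2]),rect(p),np.linalg.lstsq(A,p[:,2],rcond=None)[0].round(4))
d=(np.hypot(W[...,0]-674,W[...,1]-2)<118)&(W[...,2]>5)&(W[...,2]<57);print('dock',rect(W[d]))
# handle span
h=(np.hypot(W[...,0]-664,W[...,1]-2)<50)&(W[...,2]>155)&(W[...,2]<180);q=W[h][:,:2]@[np.cos(np.radians(10)),np.sin(np.radians(10))];print('handle span',np.percentile(q,[1,99]).round(1))
E
```

```text
[6.609e+02 3.000e-01 2.908e+02]
pend top 3387 119.58681251188267 (array([ 6.626e+02, -3.000e-01]), array([148.7,  67. ]), -79.81) [-4.300000e-03 -2.700000e-03  1.193523e+02]
dock (array([674.1,   2.4]), array([197.8, 103.9]), -80.01)
handle span [616.6 671.7]
```

View pics/w6.png

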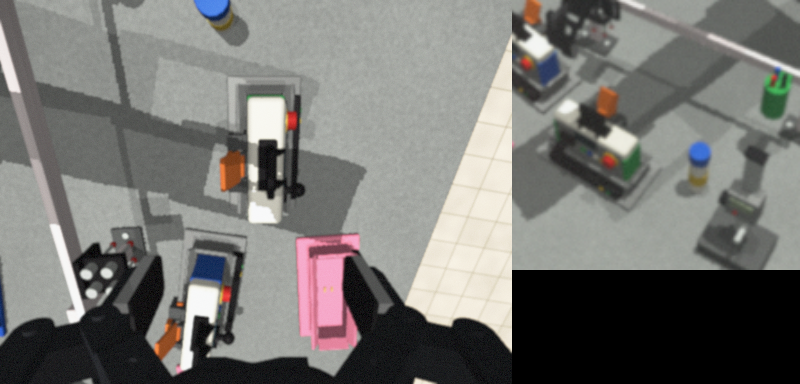

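The pendant is seated level in the dock: its top is at 119.6 mm against 120 expected, with the controls to the indicator side at (293,120) and the release sprung back (handle span 55 mm). The tube stands upright at (215,10). I'm handing in.

```bash
python3 -c "
from bench import r
print(r.hand_in())"
```

```text
the job is handed in; nothing more can be done
None
```

I handed the job in at about 20 s of the 67 s allowed; no verdict came back. By my own check, the green pendant sits level and fully home in the empty dock, controls to the indicator-light side, with the release sprung back, and the tube stands upright on the bench.

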